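# Power up a board tester, start it and freeze the meter reading

## Robot

A 6-joint arm with a two-finger parallel gripper is mounted at the origin on the work surface. World frame = base frame: x ahead of the robot, y to its left, z up, the work surface at z = 0. Lengths are in m, angles in rad, forces in N, time in s.
With the tool pointing down it reaches from about 0.275 to 0.875 m from the base axis. Payload 12.5 kg.
Tool frame: the origin (TCP) lies at the very end of the fingers, on their centre line; the grasp point (between the pads) lies 19 mm behind it; z points along the fingers, y is the line along which they close (so a half turn about z gives the same grasp; the last joint's range is limited). The gripper opens to 85 mm and grips with 20 to 120 N. Pads are 22 mm wide; open, the fingers measure 114 mm over their backs; the gripper's body (76 mm by 85 mm) begins 54 mm behind the grasp point. The pads swing forward as they close: fully open they stand 13 mm farther back than shut.
Start: joints at [1.19, 0.351, 1.652, -0, 1.139, -0.085], TCP at [0.16, 0.526, 0.231] pointing down, gripper open.
Joint ranges: [-2.75, 2.75], [-0.79, 2.1], [0.01, 2.65], [-1.57, 4.71], [0.07, 3.14], [-2.87, 2.87]. Speed limits (rad/s): [2.22, 2.22, 2.79, 3.14, 3.14, 3.14].

## Interface

Orientations are given as a 3x3 rotation matrix whose columns are the frame's x, y, z axes.
In Python, from bench import manip gives the robot as it stands. Calls block until the motion is done:
- manip.move_ptp(position, orientation): joint-space move of the TCP to a pose.
- manip.move_l(position, attitude=None, max_speed=0.15): straight line of the TCP; attitude=None keeps the orientation; max_speed is the mean speed in m/s.
- manip.move_j(angles): joint-space move.
- manip.set_gripper(opening, effort=None): opening from 0.0 (shut) to 1.0 (fully open); effort is the grip in N (None keeps the last); returns when the fingers have stopped.
- manip.dwell(seconds).
- manip.inverse_kinematics(position, orientation): joint angles nearest the present ones, or None.
- manip.grab_frame(name): name is "scene" or "top"; returns (picture, depth): 384x512x3 uint8, red, green, blue; 384x512 float32, m along the optical axis (not along the pixel's ray), 0 where there is no reading.
- manip.get_calibration(name): a dict with "camera_matrix" (3x3 intrinsics, pixels), "R" (3x3) and "t" (3): a world point X has camera coordinates R X + t. Camera axes: x right, y down, z forward; pixel columns grow to the right and rows downward; lengths in m; the calibration is good to about 2 mm. A picture is of the moment at which its call begins. get_calibration takes no time and is no camera call.
A pose or a line that the arm cannot do raises manip.Unreachable and nothing moves.
- manip.sign_off(): hands the job in; it is judged then, once.
Trained networks look in the newest picture that a camera, given by its name, has taken for a name from the list of things; names that differ only in an ending like _2 or _b are one class to them, and where a whole thing is asked for, a point or a joint stands for the part that bears it (a point fixed in the world has none). Each returns a list of dicts, best first, with "confidence" (0 to 1); they miss things now and then, are a little off and sometimes report something else, mostly with a low value. They report only what shows in the picture. A call takes as long as a camera call.
- manip.look_for(camera, name): "at" ([x, y, z] in m, in world coordinates, good to about 4 mm: the middle of the surface that is visible of it).
Readings, each from a call of its own:
- manip.current_time(): time.
- manip.current_qpos(): joint angles.
- manip.current_joint_vel(): joint speeds.
- manip.current_joint_torque(): joint torques, N m.
- manip.current_ee_pos(): TCP position.
- manip.current_tcp_rot(): TCP orientation.
- manip.current_force(): force on the tool from outside, world axes, zero at the start.
- manip.current_ft_torque(): the same for the moment, N m.
- manip.current_grip_width(): opening from 0.0 (shut) to 1.0 (fully open).
- manip.current_grip_force(): force on a finger pad.
Only numpy, scipy, OpenCV 4.12 (cv2) and the standard library are available. Lean on these libraries where they do the work, as an engineer would, in place of code of your own. Each camera call takes 0.05 s, during which the arm holds its last target. There are 200 camera calls.

## Task

Take a test reading with the closed fingertips, only touching: tip the red half of the rocker switch on the white test fixture fully down to switch it on, then push the fixture's green key all the way in so that it stays in, and then press the white key of the orange hand-held meter all the way down, keep it down for about a second and let go. Keep to this order, leave all the other keys alone, do not pick the meter up or shove it away from where it lies, and do not disturb the things standing around.

Things in the scene. Friction and masses are not known exactly. Their poses are not given: they have to be found in the camera images.
- fixture: White board test fixture, fixed box 200 (x) x 280 (y) x 50 mm high; origin at centre of its underside, z up. Its control strip is the -x side, at about x -55: three square keys at y -100, -45, +10 mm in varying order, rocker at y +85. Green circuit board in a nest at x 0 to 90, y -125 to 25, up to 68 mm above the table. Keys and rocker are turned as the fixture is
- rocker (a joint): V-shaped rocker switch, 64 mm along the fixture's x, 30 mm wide: red half on its +x side, black half on -x. 0 = off (black half level, red half up at 0.44 rad), 0.44 = on (red half level, black half up). Hinge along the fixture's y, 66 mm above the table, where the halves meet. Starts at 0 to 0.06. No spring: stays where left. About 3 N near the outer end of the red half turns it
- rocker_red (a point): Point on the top of the rocker's red half, 25 mm from the hinge and 7 mm from its outer end, where to push down; 77 mm above the table when off; it comes down by 10.6 mm to 66 mm when on, and moves 2.4 mm towards the fixture's +x on the way
- key_green (a joint): Green push-latch key of the fixture, travel 6 mm: 0 = out, 0.006 = fully in. It has no return spring: it stays where it is pushed. Moving it takes about 3 N
- key_green_top (a point): Centre of the top of the green key, a square cap 24 x 24 mm, 72 mm above the table when out, in a black housing 36 x 36 mm whose top is 62 mm above the table
- key_blue (a joint): Blue key of the fixture, of the same kind; to be left out (0)
- key_blue_top (a point): Centre of the top of the blue key, 24 x 24 mm, 72 mm above the table
- key_yellow (a joint): Yellow key of the fixture, of the same kind; to be left out (0)
- key_yellow_top (a point): Centre of the top of the yellow key, 24 x 24 mm, 72 mm above the table
- meter: Orange hand-held meter lying loose on its back, 170 (x) x 90 (y) x 38 mm, about 0.4 kg; origin at the centre of its underside, z up. Pale screen in the +x half; between screen and dial two round keys at x = 0: white at y = +24 mm, blue at y = -24 mm; a grey dial of radius 19 mm, 48 mm high, at x = -50 mm
- hold_key (a joint): White key of the meter, sprung, travel 5 mm: 0 = up, 0.005 = fully down; takes 1.5 N to start and 4 N fully down, and springs back when let go
- hold_key_top (a point): Centre of the top of the white key, a disc of 20 mm diameter, 50 mm above the table when up (12 mm above the meter's face)
- lamp_key (a joint): Blue key of the meter, of the same kind; to be left alone (0)
- lamp_key_top (a point): Centre of the top of the meter's blue key, 20 mm in diameter, 50 mm above the table
- jar: Glass jar with a blue cap, radius 18 mm, 45 mm tall, standing on the fixture's top at about x 55, y 85 mm of the fixture; origin at the centre of its underside; bystander
- spool: Aluminium spool, radius 26 mm, 30 mm tall, standing on the table at the meter's dial end; origin at the centre of its underside; bystander
- spare_board: Blue circuit board 40 x 60 mm, up to 11 mm high, lying on the table beyond the meter's screen end; origin at the centre of its underside; bystander
- mug: Black mug, radius 40 mm, 95 mm tall, far side of the table; origin at the centre of its underside; bystander
- spray: White bottle, radius 22 mm, 120 mm tall, far side of the table; origin at the centre of its underside; bystander
- red_board: Red circuit board 50 x 130 mm, up to 11 mm high, lying on the far side of the table; origin at the centre of its underside; bystander

How it is judged:
By the outcome, as a careful person would: the job done as asked, in the order asked, and still so for the second after the job is handed in, with the robot touching nothing.
It also fails if it takes over 51 s, if anything falls off the work surface, if the arm or the gripper's body presses on something with over 40 N, if the wrist force passes 120 N, or if a joint passes its speed limit or range.

## Working session

There is one attempt and no reset: what is moved stays moved. The work goes in short steps, each a Python script; the robot and the scene stay as the last script left them, time stands still between calls to the robot, and variables do not carry over. Pictures are saved under pics/ and viewed, at most 10 in all, crops included, and the job is handed in when it is done.

```bash
mkdir -p pics; python3 - <<'E'
from bench import manip
import cv2,numpy as np
for c in ("scene","top"):
    p,d=manip.grab_frame(c); cv2.imwrite(f"pics/{c}0.png",p[:,:,::-1]); np.savez(f"pics/{c}0.npz",p=p,d=d)
    for n in ["fixture","rocker_red","key_green_top","key_blue_top","key_yellow_top","hold_key_top","lamp_key_top","meter","jar","spool","spare_board"]:
        print(c,n,[(np.round(r["at"],3).tolist(),round(r["confidence"],2)) for r in manip.look_for(c,n)[:2]])
print(manip.current_time())
E
```

```text
scene fixture [([0.593, -0.224, 0.05], 0.64)]
scene rocker_red [([0.509, -0.115, 0.064], 0.64)]
scene key_green_top [([0.51, 0.174, 0.048], 0.75), ([0.533, 0.184, 0.041], 0.55)]
scene key_blue_top []
scene key_yellow_top []
scene hold_key_top [([0.628, -0.118, 0.091], 0.53)]
scene lamp_key_top [([0.512, -0.188, 0.071], 0.61), ([0.513, 0.174, 0.056], 0.49)]
scene meter [([0.534, 0.187, 0.039], 0.9)]
scene jar [([0.514, -0.116, 0.07], 0.61), ([0.625, -0.117, 0.089], 0.56)]
scene spool [([0.395, 0.247, 0.032], 0.68), ([0.506, -0.186, 0.068], 0.43)]
scene spare_board [([0.632, 0.15, 0.008], 0.89)]
top fixture [([0.571, -0.204, 0.05], 0.64)]
top rocker_red [([0.511, -0.109, 0.066], 0.65), ([0.768, 0.056, 0.074], 0.48)]
top key_green_top []
top key_blue_top [([0.502, -0.238, 0.073], 0.47)]
top key_yellow_top [([0.569, -0.201, 0.048], 0.46)]
top hold_key_top []
top lamp_key_top [([0.501, -0.186, 0.07], 0.73), ([0.512, 0.177, 0.05], 0.64)]
top meter [([0.502, -0.184, 0.071], 0.7), ([0.51, 0.198, 0.039], 0.59)]
top jar [([0.615, -0.108, 0.092], 0.64), ([0.526, 0.223, 0.051], 0.26)]
top spool [([0.399, 0.246, 0.027], 0.83)]
top spare_board [([0.63, 0.152, 0.003], 0.85)]
1.2
```

View pics/top0.png

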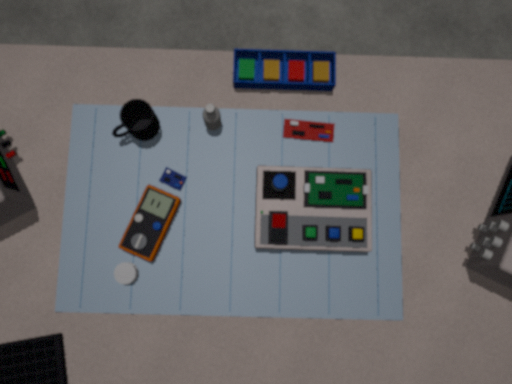

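View pics/scene0.png

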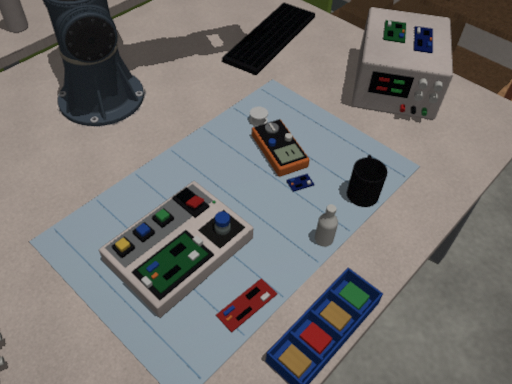

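Top view: red rocker half at (279,219); keys green (310,233), blue (333,234), yellow (357,234); meter white key at about (139,218), blue key (157,226). I'll measure these by colour and depth in both cameras.

```bash
cat > h.py <<'E'
from bench import manip
import numpy as np,cv2
def world(c,d):
    K=manip.get_calibration(c); M=np.array(K["camera_matrix"]);R=np.array(K["R"]);t=np.array(K["t"])
    v,u=np.mgrid[:d.shape[0],:d.shape[1]]
    X=np.stack([(u-M[0,2])/M[0,0]*d,(v-M[1,2])/M[1,1]*d,d],-1)
    return (X-t)@R
E
python3 - <<'E'
from h import *
seeds={"top":dict(red=(279,219),green=(310,233),blue=(333,234),yellow=(357,234),white=(139,218),lamp=(157,226)),
"scene":dict(red=(196,202),green=(162,216),blue=(144,230),yellow=(123,244),white=(289,138),lamp=(272,142))}
for c in seeds:
    z=np.load(f"pics/{c}0.npz");p,d=z["p"],z["d"];W=world(c,d)
    hsv=cv2.cvtColor(p,cv2.COLOR_RGB2HSV).astype(int)
    for n,(u,v) in seeds[c].items():
        h=hsv[v,u]
        dh=np.abs((hsv[...,0]-h[0]+90)%180-90)
        m=((dh<10)&(hsv[...,1]>100)&(hsv[...,2]>50)) if n!="white" else ((hsv[...,1]<70)&(hsv[...,2]>100))
        m&=(np.hypot(*(np.mgrid[:384,:512]-np.array([v,u])[:,None,None]))<16)&(d>0)
        k,l=cv2.connectedComponents(m.astype(np.uint8),connectivity=4)
        m=(l==l[v,u])&m
        P=W[m]; 
        if not len(P): print(c,n,"none",h);continue
        top=P[P[:,2]>np.percentile(P[:,2],80)-.006]
        print(c,n,h,m.sum(),"mid",np.round((top.min(0)+top.max(0))/2,4),"mean",np.round(top.mean(0),4),"ext",np.round(np.ptp(top,axis=0),3))
    # fixture / meter outline
    if c=="top":
        x,y=W[...,0],W[...,1]
        m=(W[...,2]>.035)&(x>.42)&(x<.75)&(y<0)&(y>-.42)
        print("fix",cv2.minAreaRect(W[m][:,:2].astype(np.float32)))
        m=(W[...,2]>.028)&(W[...,2]<.06)&(x>.38)&(x<.65)&(y>.1)&(y<.3)&(hsv[...,1]>=0)
        kk,l=cv2.connectedComponents(m.astype(np.uint8));m=l==l[215,150]
        print("meter",cv2.minAreaRect(W[m][:,:2].astype(np.float32)))
    big=cv2.resize(p[190:290,100:200] if c=="top" else p[100:200,230:330],None,fx=4,fy=4,interpolation=cv2.INTER_CUBIC); cv2.imwrite(f"pics/m_{c}.png",big[...,::-1])
a=cv2.imread("pics/m_top.png");b=cv2.imread("pics/m_scene.png");cv2.imwrite("pics/m.png",np.hstack([a,b]))
E
```

```text
top red [  1 255 108] 220 mid [ 0.528  -0.1079  0.0746] mean [ 0.5319 -0.1076  0.0732] ext [0.03  0.03  0.012]
top green [ 68 187 101] 119 mid [ 0.503  -0.1828  0.0708] mean [ 0.5028 -0.1826  0.0701] ext [0.024 0.024 0.01 ]
top blue [108 217 114] 133 mid [ 0.5022 -0.2366  0.0704] mean [ 0.5022 -0.237   0.0704] ext [0.024 0.023 0.009]
top yellow [ 25 255 147] 141 mid [ 0.5016 -0.2926  0.0699] mean [ 0.5021 -0.2925  0.0701] ext [0.023 0.024 0.009]
top white [  8   7 139] 47 mid [0.5279 0.2247 0.0488] mean [0.5282 0.2241 0.0489] ext [0.017 0.018 0.008]
top lamp [108 208 114] 80 mid [0.51   0.1791 0.0488] mean [0.5096 0.1791 0.0487] ext [0.017 0.017 0.009]
fix ((0.5496332049369812, -0.18259114027023315), (0.3033834993839264, 0.2269017994403839), 89.7701187133789)
meter ((0.5181208252906799, 0.20171640813350677), (0.09005428850650787, 0.16935281455516815), 68.2208023071289)
scene red none [  1 200 120]
scene green [ 66 147 109] 106 mid [ 0.5051 -0.1838  0.0732] mean [ 0.5061 -0.1842  0.0727] ext [0.022 0.024 0.01 ]
scene blue [110 194 117] 122 mid [ 0.5043 -0.2395  0.0732] mean [ 0.505  -0.2392  0.0731] ext [0.024 0.024 0.008]
scene yellow [ 23 163 171] 143 mid [ 0.5038 -0.2933  0.0722] mean [ 0.5042 -0.2937  0.0728] ext [0.024 0.024 0.008]
scene white [ 20  12 124] 311 mid [0.5101 0.2658 0.0274] mean [0.5113 0.2798 0.0103] ext [0.105 0.104 0.054]
scene lamp [110 190 121] 51 mid [0.5105 0.1789 0.0511] mean [0.5109 0.1783 0.0514] ext [0.019 0.023 0.008]
```

View pics/m.png

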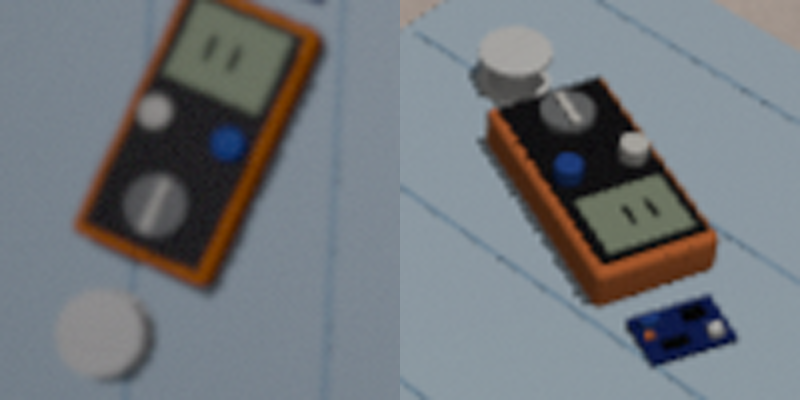

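```bash
cat >> h.py <<'E'
def press(x,y,z0,zmin,stop,dx=0.0,step=.001):
    """go down from z0 in small steps until the upward force passes stop or zmin is reached"""
    f0=manip.current_force()[2]; z=z0; log=[]
    while z>zmin:
        z-=step; manip.move_l([x+dx*(z0-z)/(z0-zmin),y,z],max_speed=.03)
        f=manip.current_force()[2]-f0; log.append((round(z,4),round(float(f),1)))
        if f>stop: break
    print(log,"actual",np.round(manip.current_ee_pos(),4),"t",round(manip.current_time(),2))
    return z
E
python3 - <<'E'
from h import *
manip.set_gripper(0.0,20)
r0=np.array(manip.current_tcp_rot());print(np.round(r0,2))
R=[]
for s in (1,-1):
    D=np.diag([s,-s,-1.]);q=manip.inverse_kinematics([.535,-.108,.16],D);print(s,None if q is None else np.round(q,2))
    if q is not None:R.append((abs(q[5]),s))
s=min(R)[1];D=np.diag([s,-s,-1.]);np.save("D.npy",D)
manip.move_ptp([.535,-.108,.16],D)
manip.move_l([.535,-.108,.085])
print(manip.current_time(),manip.current_force())
press(.535,-.108,.085,.064,14,dx=.002)
E
```

```text
[[-0.96  0.29 -0.  ]
 [ 0.29  0.96 -0.  ]
 [-0.   -0.   -1.  ]]
1 [-0.28  0.43  1.73 -0.    0.98  1.29]
-1 [-0.28  0.43  1.73 -0.    0.98 -1.86]
5.2333 [ 0.2067279   0.5333829  -0.11417646]
[(0.084, 0.6), (0.083, -0.0), (0.082, -0.2), (0.081, 0.2), (0.08, -1.0), (0.079, 1.1), (0.078, 2.5), (0.077, 4.3), (0.076, 3.4), (0.075, 2.6), (0.074, 1.3), (0.073, 1.5), (0.072, 1.3), (0.071, 0.5), (0.07, 0.9), (0.069, 1.7), (0.068, 1.1), (0.067, -0.1), (0.066, 3.8), (0.065, 16.6)] actual [ 0.5367 -0.108   0.0659] t 10.23
```

```bash
python3 - <<'E'
from h import *
manip.move_l([.537,-.108,.11])
manip.move_l([.504,-.183,.11]); manip.move_l([.504,-.183,.077])
press(.504,-.183,.077,.0635,20)
manip.move_l([.504,-.183,.12])
manip.move_ptp([.529,.224,.12],np.load("D.npy"))
p,d=manip.grab_frame("top");W=world("top",d)
cv2.imwrite("pics/after.png",cv2.resize(p[150:270,110:390],None,fx=2.8,fy=2.8,interpolation=cv2.INTER_CUBIC)[...,::-1])
p2,d2=manip.grab_frame("scene");W2=world("scene",d2)
def rng(W,x,y,r=.008):
    m=(abs(W[...,0]-x)<r)&(abs(W[...,1]-y)<r)&(W[...,2]>.04);return round(float(np.median(W[m][:,2])),4)
for n,x,y in (("red",.538,-.108),("black",.487,-.108),("green",.504,-.183),("blue",.503,-.238),("yellow",.503,-.293)): print(n,rng(W,x,y),rng(W2,x,y))
print(manip.current_time())
E
```

```text
[(0.076, -0.2), (0.075, -0.5), (0.074, -0.8), (0.073, -0.5), (0.072, -0.4), (0.071, 0.4), (0.07, 0.6), (0.069, 0.3), (0.068, -0.3), (0.067, -0.2), (0.066, 2.4), (0.065, 12.9), (0.064, 23.7)] actual [ 0.5041 -0.183   0.0655] t 15.0
red 0.0639 0.0667
black 0.074 0.0784
green 0.0641 0.0676
blue 0.0703 0.0734
yellow 0.0696 0.0731
17.1333
```

View pics/after.png

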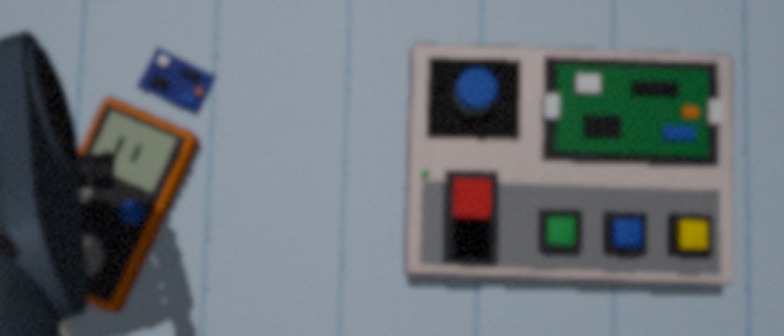

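The picture shows the red half flat (crop 472,198) with a green lamp lit at (425,174), the green key (561,232) sunk about 6 mm, and blue and yellow still out. Now the meter key.

```bash
python3 - <<'E'
from h import *
manip.move_l([.529,.224,.055])
press(.529,.224,.055,.0425,10)
manip.dwell(1.0); print(manip.current_force(),manip.current_ee_pos())
manip.move_l([.529,.224,.13],max_speed=.1)
manip.move_ptp([.30,.42,.25],np.load("D.npy"))
p,d=manip.grab_frame("top");W=world("top",d)
cv2.imwrite("pics/end.png",cv2.resize(p[90:290,100:390],None,fx=2.7,fy=2.7)[...,::-1])
m=(W[...,2]>.028)&(W[...,2]<.06)&(W[...,0]>.38)&(W[...,0]<.65)&(W[...,1]>.1)&(W[...,1]<.3)
kk,l=cv2.connectedComponents(m.astype(np.uint8));m=l==l[215,150]
print("meter",cv2.minAreaRect(W[m][:,:2].astype(np.float32)),manip.current_time())
E
```

```text
[(0.054, 0.0), (0.053, 0.7), (0.052, -0.4), (0.051, 0.4), (0.05, 1.8), (0.049, 1.1), (0.048, 2.2), (0.047, 2.5), (0.046, 2.7), (0.045, 3.3), (0.044, 13.2)] actual [0.5292 0.224  0.0449] t 20.47
[-3.03682098 -0.41727329 15.35642603] [0.52916203 0.2240723  0.04488822]
meter ((0.5181280374526978, 0.201522558927536), (0.08994688093662262, 0.1694962978363037), 68.22786712646484) 23.7583
```

View pics/end.png

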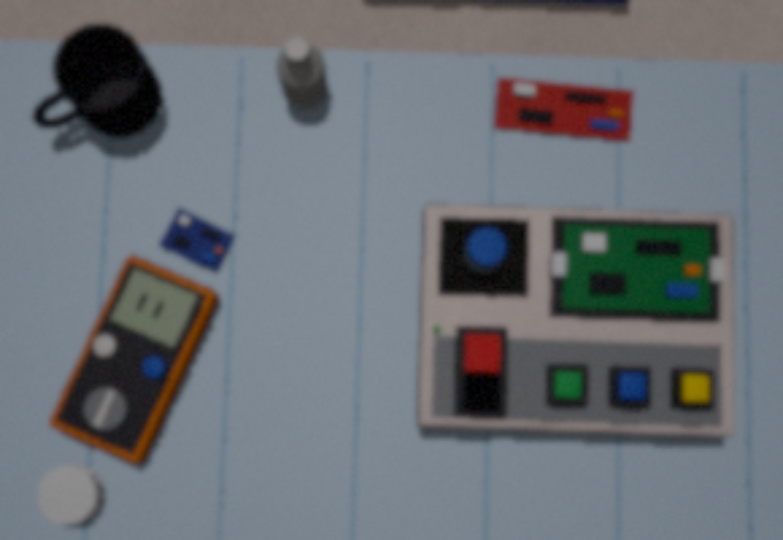

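The final picture shows the meter unmoved, with its white key at (103,345). The rocker is on, the green key is in, and nothing else is disturbed.

```bash
python3 -c "
from bench import manip
print(manip.sign_off())"
```

```text
the job is handed in; nothing more can be done
None
```

The job is done and handed in at about 24 s: rocker switched on, green key latched in, then the meter's white key held fully down for about a second and released, with the meter unmoved and the other things undisturbed.

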